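# Close the cheese press and tighten its clutch knob to the click

## Robot

A 7-joint arm with a two-finger parallel gripper is mounted at the origin on the work surface. World frame = base frame: x ahead of the robot, y to its left, z up, the work surface at z = 0. Lengths are in m, angles in rad, forces in N, time in s.
With the tool pointing down it reaches from about 0.4 to 0.875 m from the base axis. Payload 19.3 kg.
Tool frame: the origin (TCP) lies at the very end of the fingers, on their centre line; the grasp point (between the pads) lies 19 mm behind it (bot.pinch_z is the distance from the TCP to the grasp point, in m); y points along the fingers, x is the direction in which the jaws open and shut, and the axes are right-handed (so a half turn about y gives the same grasp; the last joint's range is limited). The gripper opens to 85 mm and grips with 20 to 120 N. Pads are 22 mm wide; open, the fingers measure 114 mm over their backs; the gripper's body (76 mm by 85 mm) begins 54 mm behind the grasp point. The pads swing forward as they close: fully open they stand 13 mm farther back than shut.
Start: joints at [-1.339, 0.521, -0.036, 1.599, 0.021, 1.021, -0.113], TCP at [0.186, 0.597, 0.231] pointing down, gripper open.
Joint ranges: [-2.91, 2.91], [-0.3, 2.13], [-1.5, 1.42], [0.17, 2.43], [-1.26, 4.41], [0.16, 1.93], [-2.52, 2.52]. Speed limits (rad/s): [1.89, 1.89, 2.39, 2.39, 3.01, 3.01, 3.01].

## Interface

Orientations are given as [roll, pitch, yaw] about the fixed x, y, z axes, in that order (R = Rz(yaw) Ry(pitch) Rx(roll)).
In Python, from workcell import bot gives the robot as it stands. The module is installed in compiled form; this text tells all that it offers.
- The arm moves only by the tool arm_command, never from a script. Its argument "moves" is a list of rows, each an object of numbers: "rx", "ry", "rz": the turn, a rotation vector about the tool's x, y, z in rad; "x", "y", "z": the shift along the tool's x, y, z in cm; "gripper": the opening, from -1 (shut) to 1 (fully open). In form: [{"rx": .., "ry": .., "rz": .., "x": .., "y": .., "z": .., "gripper": ..}, ...]. A call has 1 to 5 rows; each row is the pose to reach, as a shift and turn from the pose commanded when the call began, along the tool's axes at that moment; what a row does not reach only later rows make up. A row lasts 1/12 s, in which the tool goes at most 41.7 mm and 7.16 degrees, less where a joint would pass 70% of its speed; a pose out of reach is approached as far as the arm can. A call with a gripper value outside its range is refused whole. The fingers move at their own pace and stop on an object; "squeeze" is the grip in N (left out, the last holds). Time passes only in rows, so rows that repeat a pose let the fingers close. It gives the time, the measured TCP pose, the force and the opening at its end, in the units of the state.
- bot.observe(): the state, without advancing time (a new reading comes with each control period).
- bot.grab_frame(name): name is "side" or "top" or "wrist"; returns (picture, depth): 384x512x3 uint8, red, green, blue; 384x512 float32, m along the optical axis (not along the pixel's ray), 0 where there is no reading.
- bot.camera_model(name): a dict with "vfov" (degrees; the focal length in pixels is half the picture's height over the tangent of half this angle, whatever the lens; pixels are square), "cx", "cy" (the principal point, pixels), "dist_coeffs" ([k1, k2, p1, p2, k3] as OpenCV has them; the pictures are not rectified), "extrinsics" (4x4, takes a point from camera to world coordinates); the wrist camera has in their place "mount" (4x4, takes a point from camera to tool coordinates, whose origin is the TCP and whose axes are the tool frame's). Camera axes: x right, y down, z forward; pixel columns grow to the right and rows downward; lengths in m; the calibration is good to about 2 mm. A picture is of the moment at which its call begins: read the wrist's pose just before it. camera_model takes no time and is no camera call.
- bot.job_done(): hands the job in, once; it reports no verdict.
Trained networks look in the newest picture that a camera, given by its name, has taken for a name from the list of things; names that differ only in an ending like _2 or _b are one class to them, and where a whole thing is asked for, a point or a joint stands for the part that bears it (a point fixed in the world has none). Each returns a list of dicts, best first, with "p" (0 to 1); they miss things now and then, are a little off and sometimes report something else, mostly with a low value. They report only what shows in the picture. A call takes as long as a camera call.
- bot.spot_in(name, camera): "box" ([left, top, right, bottom] in pixels, round what is visible of it).
- bot.masks_of(name, camera): "mask" (384x512 bool, what is visible of it) and "box" ([left, top, right, bottom] in pixels, round what is visible of it).
The state is a dict: "clock": time; "qpos": joint angles; "qd": joint speeds; "joint_efforts": joint torques, N m; "position": TCP position; "tool_rot": TCP orientation; "force": force on the tool from outside, world axes, zero at the start; "moment": the same for the moment, N m; "grip_width": finger opening in m.
Only numpy, scipy, OpenCV 4.12 (cv2) and the standard library are available. Lean on these libraries where they do the work, as an engineer would, in place of code of your own. Each camera call takes 0.05 s, during which the arm holds its last target.

## Task

Gently swing the red arm of the cheese press over the white mould until it meets its stop, then turn the black knob clockwise (seen from above) until its slip clutch clicks over once, showing that the pressing torque is reached. Stop at that click without overtightening, let go, and leave everything else on the table where it is.

Things in the scene. Friction and masses are not known exactly. Their poses are not given: they have to be found in the camera images.
- press: the fixed cheese press: a wooden board 340 x 260 x 20 mm with a white round mould (120 mm across, top 100 mm above the table) holding a round wooden follower whose top is 112 mm above the table. Origin on the table under the mould's axis; its x axis points from the mould to the steel post, which stands 140 mm away and carries the red arm; z up
- post_axis (a point): point on the vertical axis of the post about which the red arm swings, at the height of the peg's grip point (207 mm above the table)
- swingarm (a joint): angle of the red arm about the post, rad: 0 = home over the mould against a rubber stop; positive = swung aside, counterclockwise from above (up to 1.35). The arm is a level beam 24 mm wide, 140 to 164 mm above the table; it stays where left (friction 0.15 N m: about 1 N at the peg). Swing it slower than 2 rad/s
- peg_grip (a point): grip point of the upright yellow peg, 18 mm across, at the free end of the red arm, 220 mm from the hinge axis and 80 mm from the knob axis. The peg reaches from 166 to 232 mm above the table, this point lies at 207 mm
- knob_grip (a point): grip point on the axis of the black round knob, 44 mm across, whose axis is 140 mm from the hinge axis and over the mould's axis when the arm is home. The knob reaches from 178 to 222 mm above the table, this point is at 205 mm
- knob: the black knob; origin on its axis 178 mm above the table; white line on top along its -x. It drives the collar through a clutch. Collar stopped, clockwise torque climbs to 0.4 N m with the knob 0.08 rad ahead of the collar, sinks to 0 at 0.32 and snaps on to rest 0.43 ahead: the one click (let go before 0.32 it falls back). Then it is solid again: 0.6 rad ahead (0.85 N m) is overtightened
- collar: aluminium collar under the knob, 66 mm across, top 176 mm above the table, black mark along its -x; in line with the knob's white line until the clutch slips. Turns clockwise with the knob against 0.12 N m of friction, drives the foot down and stops firmly when the foot is on the follower, 0.5 to 1.7 rad after the start, so a regrasp may be needed; it stays put between grasps
- foot_under (a point): centre of the underside of the steel press foot (44 mm across) under the arm; it comes down 3.8 mm per rad of the collar, from 2 to 6.5 mm above the follower down onto it
- seat (a point): centre of the top of the wooden follower in the mould, 112 mm above the table, where the foot presses
- cup_center (a point): small blue cup, 56 mm across, 55 mm high, standing on the press board, leave alone; point half-way up
- mug_center (a point): white mug, 80 mm across, 85 mm high, leave alone; point half-way up
- jar_center (a point): jar with red cap, 72 mm across, 110 mm high, leave alone; point half-way up
- mould_center (a point): spare white mould, 100 mm across, 80 mm high, leave alone; point half-way up
- follower_center (a point): spare wooden follower disc, 90 mm across, 18 mm thick, leave alone; its centre
- cheese_center (a point): small yellow cheese wheel, 110 mm across, 50 mm high, leave alone; its centre
- spatula_grip (a point): spatula lying on the table, leave alone; point on its handle

How it is judged:
On the way, in this order (a step that is already met when the one before it is completed fails the run):
1. the red arm is home against its stop over the mould (value of joint swingarm below 0.05 rad), for 0.2 s.
2. the foot is down on the follower and the knob's clutch has clicked over (angle between the x axis of knob and the x axis of collar, either way round above 0.36 rad and z of foot_under in the frame of seat below 0.0012 m), for 0.2 s.
At the end, for the whole second after the job is handed in: The red arm is home over the mould (within 0.06 rad of its stop), the press foot is down on the follower (gap under 1.2 mm), the knob has clicked over (it stands more than 0.36 rad ahead of the collar) and is at rest, and everything else is where it was (all of step 2 and value of joint swingarm below 0.06 rad and angular speed of knob below 0.1 rad/s); the robot touches nothing.
It fails at once if the knob is overtightened (more than 0.6 rad ahead of the collar) (angle between the x axis of knob and the x axis of collar, either way round above 0.6 rad).
It fails at once if the red arm is slammed home (faster than 2 rad/s) (velocity of joint swingarm below -2 rad/s).
It fails at once if a bystander is moved by more than 30 mm (distance of any of cup_center, mug_center, jar_center, mould_center, follower_center, cheese_center, spatula_grip from where it was at the start of the episode above 0.03 m).
It also fails if it takes over 67 s, if anything falls off the work surface, if the arm or the gripper's body presses on something with over 40 N, if the wrist force passes 120 N, or if a joint passes its speed limit or range.

## Working session

There is one attempt and no reset: what is moved stays moved. The work goes in short steps, Python scripts to look and compute and a tool call to move; the robot and the scene stay as the last step left them, time stands still between calls to the robot, and variables do not carry over. Pictures are saved under pics/ and viewed, and the job is handed in when it is done.

Besides the shell and the picture viewer there is one more tool, called after "Request:" as name(argument=value, ...) on one line, values as JSON. arm_command: Moves the arm, as the interface text tells. Its arguments: {"type":"object","properties":{"moves":{"type":"array"},"squeeze":{"type":"number"}},"required":["moves"]}

```bash
mkdir -p pics
cat > h.py <<'E'
import numpy as np, cv2
from workcell import bot
from scipy.spatial.transform import Rotation as R
def K(m):
    f=192/np.tan(np.radians(m['vfov'])/2); return np.array([[f,0,m['cx']],[0,f,m['cy']],[0,0,1]])
def T_tool():
    s=bot.observe(); T=np.eye(4); r=np.array(s['tool_rot']); 
    T[:3,:3]=R.from_euler('xyz',r).as_matrix() if r.shape==(3,) else r
    T[:3,3]=s['position']; return T
def extr(name,Tt=None):
    m=bot.camera_model(name)
    return np.array(m['extrinsics']) if name!='wrist' else Tt@np.array(m['mount'])
def cloud(name,depth,E):
    m=bot.camera_model(name); v,u=np.mgrid[0:384,0:512]
    p=cv2.undistortPoints(np.stack([u,v],-1).reshape(-1,1,2).astype(np.float64),K(m),np.array(m['dist_coeffs'])).reshape(384,512,2)
    P=np.dstack([p*depth[...,None],depth]); return P@E[:3,:3].T+E[:3,3]
def ray(name,u,v,E,z):
    m=bot.camera_model(name)
    p=cv2.undistortPoints(np.array([[[u,v]]],float),K(m),np.array(m['dist_coeffs'])).reshape(2)
    d=E[:3,:3]@np.array([p[0],p[1],1]); o=E[:3,3]; return o+d*(z-o[2])/d[2]
def proj(name,P,E):
    m=bot.camera_model(name); Ei=np.linalg.inv(E)
    return cv2.projectPoints(np.atleast_2d(P).astype(float),cv2.Rodrigues(Ei[:3,:3])[0],Ei[:3,3],K(m),np.array(m['dist_coeffs']))[0].reshape(-1,2)
def save(n,im): cv2.imwrite('pics/'+n+'.png',im[...,::-1])
E
python3 - <<'E'
from h import *
np.set_printoptions(precision=4,suppress=True)
print(bot.observe())
for n in['top','side','wrist']:
    T=T_tool(); im,d=bot.grab_frame(n); save(n+'0',im); C=cloud(n,d,extr(n,T)); np.savez(n+'0',im=im,d=d,C=C)
    print(n,extr(n,T))
    for t in ['press','swingarm','peg_grip','knob','collar','cup_center']:
        if n=='wrist' : continue
        r=bot.masks_of(t,n)
        for q in r[:2]: 
            P=C[q['mask']&(d>0)]; print(t,round(q['p'],2),np.round(q['box']),np.median(P,0),P.max(0)if len(P) else 0)
E
```

```text
{'clock': 0.0, 'qpos': array([-1.3392,  0.522 , -0.0363,  1.6   ,  0.0212,  1.0211, -0.1128]), 'qd': array([-0.0007,  0.    ,  0.0007, -0.001 ,  0.0003, -0.0009,  0.0003]), 'joint_efforts': array([  0.0008, -92.712 ,   1.9803, -36.9937,   0.0178,   0.0082,
        -0.    ]), 'position': array([0.1857, 0.5964, 0.2307]), 'tool_rot': array([-1.5709,  0.0011,  1.269 ]), 'force': array([-0.9442, -0.0868,  0.204 ]), 'moment': array([ 0.031 , -0.0432,  0.0461]), 'grip_width': 0.08540188326158231}
top [[-0.0233 -0.9848  0.1723  0.2818]
 [-0.9997  0.0222 -0.008   0.0507]
 [ 0.004  -0.1724 -0.985   1.3114]
 [ 0.      0.      0.      1.    ]]
press 0.56 [221. 107. 318. 225.] [ 0.5586 -0.023   0.0221] [0.7975 0.1497 0.2371]
swingarm 0.59 [275. 113. 309. 198.] [ 0.5551 -0.0724  0.1676] [ 0.7729 -0.0306  0.2371]
peg_grip 0.89 [276. 114. 308. 198.] [ 0.5542 -0.0725  0.1677] [ 0.7117 -0.0306  0.2371]
peg_grip 0.44 [284. 153. 306. 178.] [ 0.5398 -0.0783  0.2125] [ 0.6001 -0.0511  0.2302]
knob 0.63 [288. 152. 305. 170.] [ 0.5428 -0.0806  0.2217] [ 0.568  -0.0601  0.2302]
knob 0.5 [252. 115. 269. 134.]
[... 309 characters left out ...]
 -0.6094  0.9128]
 [ 0.      0.      0.      1.    ]]
press 0.95 [230. 172. 348. 255.] [ 0.5297 -0.0694  0.0211] [0.7626 0.1537 0.2341]
swingarm 0.63 [280. 168. 326. 216.] [ 0.5352 -0.0919  0.166 ] [0.9083 0.1237 0.2341]
peg_grip 0.61 [280. 169. 322. 216.] [ 0.5333 -0.0929  0.167 ] [0.8335 0.1511 0.2341]
knob 0.69 [290. 292. 329. 339.] [ 0.3125 -0.3604  0.0488] [ 0.4012 -0.2972  0.0552]
knob 0.48 [286. 172. 307. 192.] [ 0.5349 -0.09    0.2097] [0.7913 0.1511 0.2253]
collar 0.58 [286. 174. 304. 200.] [ 0.5332 -0.0925  0.1935] [0.7913 0.1511 0.2253]
wrist [[ 0.2969  0.9103  0.2886  0.1114]
 [ 0.9549 -0.2829 -0.0901  0.6204]
 [-0.0004  0.3023 -0.9532  0.3741]
 [ 0.      0.      0.      1.    ]]
```

View pics.

Run:
```python
from h import *
a=np.load('top0.npz')['im'];b=np.load('side0.npz')['im']
save('c1',cv2.resize(a[90:240,170:370],None,fx=4,fy=4,interpolation=cv2.INTER_CUBIC))
save('c2',cv2.resize(b[140:290,190:390],None,fx=4,fy=4,interpolation=cv2.INTER_CUBIC))
```

```text
(no output)
```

View pics/top0.png

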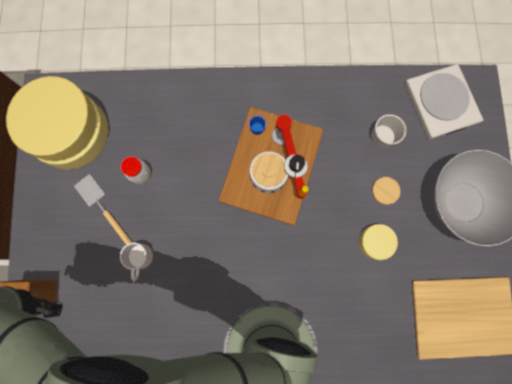

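View pics/side0.png

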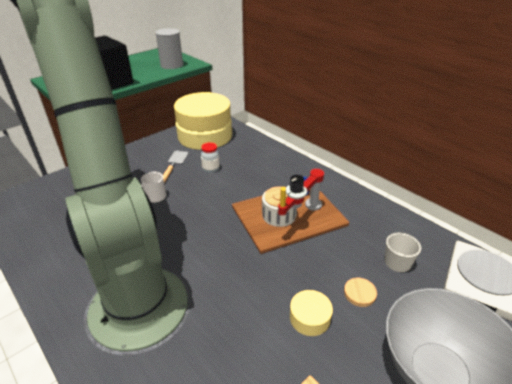

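```bash
ls pics
```

```text
c1.png
c2.png
side0.png
top0.png
wrist0.png
```

View pics/c1.png

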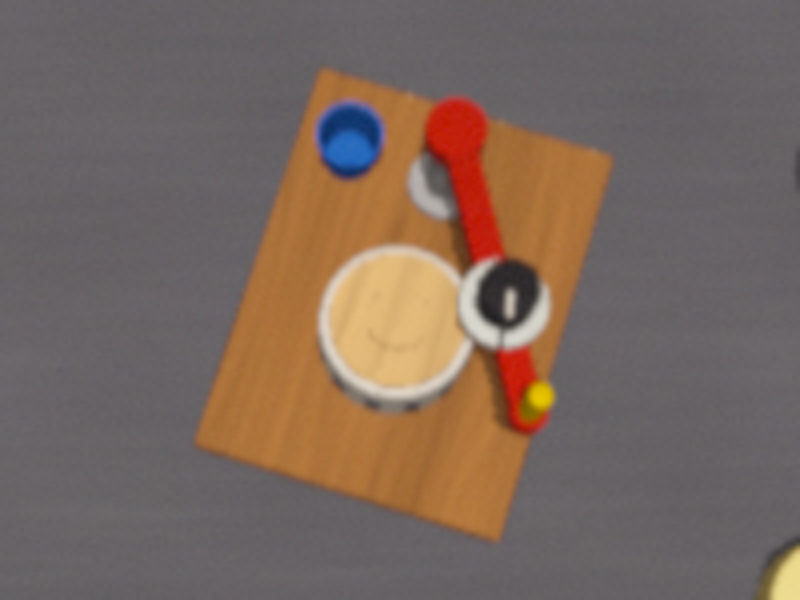

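View pics/c2.png

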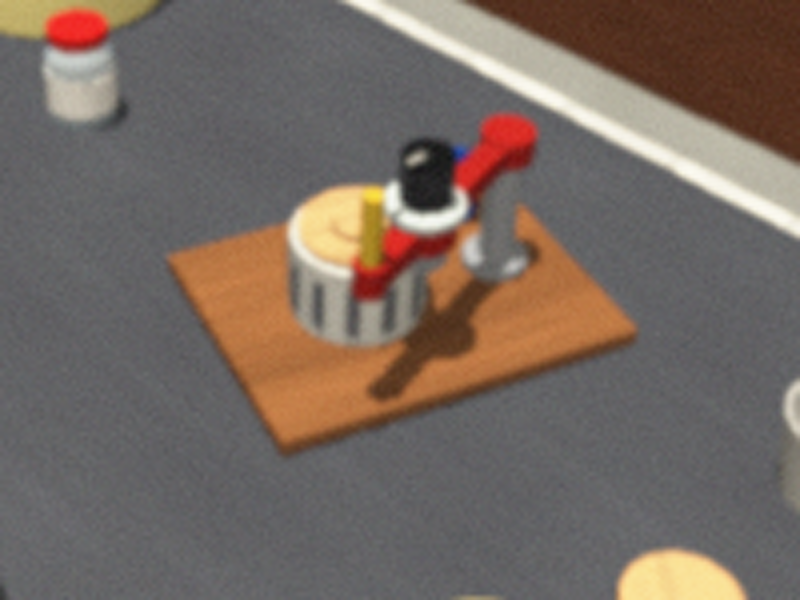

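Run:
```python
from h import *
np.set_printoptions(precision=4,suppress=True)
def q(n,u,v,z,off): return ray(n,off[0]+(u+.5)/4-.5,off[1]+(v+.5)/4-.5,extr(n),z)
o=(170,90); 
pts={}
for n,u,v,z in [('mould',395,320,.106),('hub',457,128,.17),('knob',508,290,.222),('peg',541,395,.232),('b1',321,68,.02),('b2',613,154,.02),('b3',500,541,.02),('b4',197,442,.02),('collar',504,303,.176),('wl1',510,289,.222),('wl2',510,319,.222)]:
    pts[n]=q('top',u,v,z,o); print(n,pts[n])
o=(190,140)
for n,u,v,z in [('pegS',373,192,.232),('knobS',429,156,.222),('hubS',509,133,.17),('mouldS',362,232,.106)]:
    pts[n]=q('side',u,v,z,o); print(n,pts[n])
p=pts
print('ctr board',sum(p[k] for k in['b1','b2','b3','b4'])/4, [np.linalg.norm(p['b1']-p['b2']),np.linalg.norm(p['b2']-p['b3'])])
d=lambda a,b:np.linalg.norm((p[a]-p[b])[:2])
print(d('hub','mould'),d('hub','knob'),d('hub','peg'),d('knob','peg'),d('hubS','pegS'),d('hubS','knobS'))
a=lambda a,b:np.arctan2(*(p[b]-p[a])[[1,0]])
print('yaw',a('b3','b2'),a('b4','b1'),a('mould','hub'),'arm',a('peg','hub'),a('knob','hub'),a('pegS','hubS'))
C=np.load('top0.npz')['C'];im=np.load('top0.npz')['im']
# hub height
print(C[122,284],C[163,297],C[189,305])
```

```text
mould [ 0.5511 -0.0061  0.106 ]
hub [ 0.6816 -0.0535  0.17  ]
knob [ 0.5448 -0.0798  0.222 ]
peg [ 0.4685 -0.0981  0.232 ]
b1 [0.7898 0.0458 0.02  ]
b2 [ 0.7088 -0.1973  0.02  ]
b3 [ 0.3871 -0.089   0.02  ]
b4 [0.4729 0.153  0.02  ]
collar [ 0.5463 -0.082   0.176 ]
wl1 [ 0.5455 -0.0813  0.222 ]
wl2 [ 0.5241 -0.0804  0.222 ]
pegS [ 0.4691 -0.0966  0.232 ]
knobS [ 0.5441 -0.0844  0.222 ]
hubS [ 0.6751 -0.0602  0.17  ]
mouldS [ 0.5462 -0.0157  0.106 ]
ctr board [ 0.5897 -0.0219  0.02  ] [np.float64(0.2562683698503947), np.float64(0.33943476982506704)]
0.13890978319886732 0.13938307690690946 0.21776482741870884 0.07843096771452393 0.2091753013771476 0.1331871647749125
yaw -0.32473904691621064 -0.32621790286080493 -0.3482014673244781 arm 0.2059949540263416 0.19004884185268925 0.17469429346478255
[ 0.6828 -0.0544  0.1634] [ 0.5421 -0.0807  0.2227] [ 0.4673 -0.0988  0.2287]
```

View pics/wrist0.png

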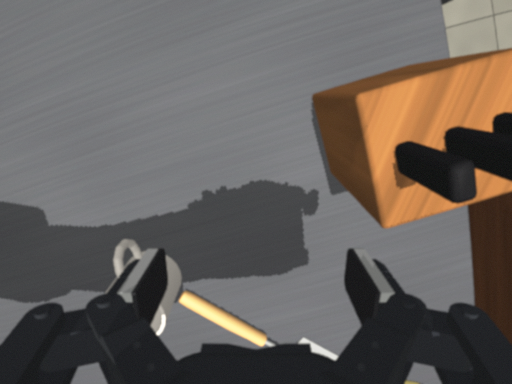

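The top view (4x crop) puts the mould at pixel (269,170), the red hub at (284,122), the knob at (297,163) and the peg at (305,189). The distances of 139, 139, 218 and 78 mm match the given sizes. The arm stands about 0.53 rad open. I'll go to a waypoint first.

Request:
arm_command(moves=[{"x":-21.4,"y":-7,"z":-31.2},{"x":-21.4,"y":-7,"z":-31.2},{"x":-21.4,"y":-7,"z":-31.2},{"x":-21.4,"y":-7,"z":-31.2},{"x":-21.4,"y":-7,"z":-31.2}])

```text
invalid input at $.moves[0]: expected keys rx, ry, rz, x, y, z, gripper
```

```bash
cat >> h.py <<'E'
def to(p,yaw=None):
    T=T_tool(); d=T[:3,:3].T@(np.array(p)-T[:3,3])*100
    s=bot.observe(); print('clock',s['clock'],'shift cm',d.round(2),'pos',s['position'].round(4),'rot',s['tool_rot'].round(3),'q',s['qpos'].round(2),'F',s['force'].round(1),'M',s['moment'].round(2),s['grip_width'])
    if yaw is not None:
        D=T[:3,:3].T@R.from_euler('xyz',[-np.pi/2,0,yaw]).as_matrix(); print('rotvec',R.from_matrix(D).as_rotvec().round(3))
E
python3 -c "
from h import *
to((.468,-.097,.30),1.45);to((.42,.30,.30))"
```

```text
clock 0.75 shift cm [-57.85  -6.87 -47.57] pos [0.1858 0.5967 0.2313] rot [-1.571 -0.     1.269] q [-1.34  0.52 -0.04  1.6   0.02  1.02 -0.11] F [-0.1 -0.3  1.3] M [0.01 0.01 0.03] 0.08553793800068457
rotvec [ 0.    -0.181  0.   ]
clock 0.75 shift cm [-21.37  -6.87 -31.18] pos [0.1858 0.5967 0.2313] rot [-1.571 -0.     1.269] q [-1.34  0.52 -0.04  1.6   0.02  1.02 -0.11] F [-0.1 -0.3  1.3] M [0.01 0.01 0.03] 0.08553793800068457
```

Request:
arm_command(moves=[{"rx":0,"ry":0,"rz":0,"x":-21.4,"y":-7,"z":-31.2,"gripper":1},{"rx":0,"ry":0,"rz":0,"x":-21.4,"y":-7,"z":-31.2,"gripper":1},{"rx":0,"ry":0,"rz":0,"x":-21.4,"y":-7,"z":-31.2,"gripper":1},{"rx":0,"ry":0,"rz":0,"x":-21.4,"y":-7,"z":-31.2,"gripper":1},{"rx":0,"ry":0,"rz":0,"x":-21.4,"y":-7,"z":-31.2,"gripper":1}])

```text
clock: 1.17
position: [0.3135, 0.4342, 0.2697]
tool_rot: [-1.571, -0.0, 1.269]
force: [1.6, 1.0, 0.7]
grip_width: 0.0851
```

```bash
python3 -c "
from h import *
to((.468,-.097,.30),1.45);to((.42,.30,.30))"
```

```text
clock 1.1667 shift cm [-46.13  -3.04 -30.53] pos [0.3135 0.4342 0.2697] rot [-1.571 -0.     1.269] q [-1.06  0.34  0.    1.79 -0.    1.01  0.21] F [1.6 1.  0.7] M [ 0.03 -0.06 -0.01] 0.08508041960267003
rotvec [ 0.    -0.181  0.   ]
clock 1.1667 shift cm [ -9.65  -3.04 -14.15] pos [0.3135 0.4342 0.2697] rot [-1.571 -0.     1.269] q [-1.06  0.34  0.    1.79 -0.    1.01  0.21] F [1.6 1.  0.7] M [ 0.03 -0.06 -0.01] 0.08508041960267003
```

Request:
arm_command(moves=[{"rx":0,"ry":0,"rz":0,"x":-9.6,"y":-3,"z":-14.2,"gripper":1},{"rx":0,"ry":0,"rz":0,"x":-9.6,"y":-3,"z":-14.2,"gripper":1},{"rx":0,"ry":0,"rz":0,"x":-20,"y":-3,"z":-20,"gripper":1},{"rx":0,"ry":-0.09,"rz":0,"x":-46.1,"y":-3,"z":-30.5,"gripper":1},{"rx":0,"ry":-0.18,"rz":0,"x":-46.1,"y":-3,"z":-30.5,"gripper":1}])

```text
clock: 1.58
position: [0.3972, 0.25, 0.2893]
tool_rot: [-1.571, -0.0, 1.452]
force: [0.8, 0.0, -0.1]
grip_width: 0.0852
```

```bash
python3 -c "
from h import *
to((.468,-.097,.30),1.45)"
```

```text
clock 1.5833 shift cm [-33.62  -1.07 -11.13] pos [0.3972 0.25   0.2893] rot [-1.571 -0.     1.452] q [-0.74  0.2   0.06  1.92 -0.01  1.01  0.78] F [ 0.8  0.  -0.1] M [-0.05 -0.04  0.02] 0.08523377659877514
rotvec [0.    0.002 0.   ]
```

Request:
arm_command(moves=[{"rx":0,"ry":0,"rz":0,"x":-33.6,"y":-1.1,"z":-11.1,"gripper":1},{"rx":0,"ry":0,"rz":0,"x":-33.6,"y":-1.1,"z":-11.1,"gripper":1},{"rx":0,"ry":0,"rz":0,"x":-33.6,"y":-1.1,"z":-11.1,"gripper":1},{"rx":0,"ry":0,"rz":0,"x":-33.6,"y":-1.1,"z":-11.1,"gripper":1},{"rx":0,"ry":0,"rz":0,"x":-33.6,"y":-1.1,"z":-11.1,"gripper":1}])

```text
clock: 2.0
position: [0.4376, 0.0458, 0.296]
tool_rot: [-1.572, -0.001, 1.449]
force: [1.2, 0.6, 0.6]
grip_width: 0.0851
```

```bash
python3 -c "
from h import *
to((.468,-.097,.30),1.45)"
```

```text
clock 2.0 shift cm [-13.8   -0.4   -4.76] pos [0.4376 0.0458 0.296 ] rot [-1.572e+00 -1.000e-03  1.449e+00] q [-0.43  0.15  0.22  1.98 -0.04  1.01  1.25] F [1.2 0.6 0.6] M [ 0.04 -0.07  0.06] 0.08506473569041767
rotvec [ 0.001 -0.001  0.001]
```

Request:
arm_command(moves=[{"rx":0,"ry":0,"rz":0,"x":-13.8,"y":-0.4,"z":-4.8,"gripper":1},{"rx":0,"ry":0,"rz":0,"x":-13.8,"y":-0.4,"z":-4.8,"gripper":1},{"rx":0,"ry":0,"rz":0,"x":-13.8,"y":-0.4,"z":-4.8,"gripper":1},{"rx":0,"ry":0,"rz":0,"x":-13.8,"y":-0.4,"z":-4.8,"gripper":1},{"rx":0,"ry":0,"rz":0,"x":-13.8,"y":-0.4,"z":-4.8,"gripper":1}])

```text
clock: 2.42
position: [0.4687, -0.0998, 0.2999]
tool_rot: [-1.572, 0.001, 1.443]
force: [0.1, -0.2, -0.5]
grip_width: 0.0851
```

```bash
cat > look.py <<'E'
from h import *
import sys
np.set_printoptions(precision=4,suppress=True)
n=sys.argv[1]; cam=sys.argv[2] if len(sys.argv)>2 else 'wrist'
T=T_tool(); im,d=bot.grab_frame(cam); save(n,im); E=extr(cam,T); C=cloud(cam,d,E); np.savez(n,im=im,d=d,C=C,E=E)
E
python3 look.py w1; python3 -c "
from h import *
to((.468,-.097,.188),1.45)
print(proj('wrist',[(.468,-.097,.232),(.545,-.08,.222),(.682,-.054,.17),(.55,-.008,.112)],np.load('w1.npz')['E']))"
```

```text
clock 2.4667 shift cm [ 0.02 11.16  0.06] pos [ 0.4685 -0.0972  0.2996] rot [-1.571e+00  1.000e-03  1.445e+00] q [-0.2   0.22  0.33  1.9  -0.08  1.04  1.61] F [ 1.2  0.5 -0. ] M [ 0.08 -0.   -0.02] 0.08531571208895687
rotvec [ 0.    -0.005 -0.001]
[[258.79536034 205.43497368]
 [290.45184255 285.19042825]
 [318.8162721  356.65310575]
 [342.43816714 226.50463401]]
```

View pics/w1.png

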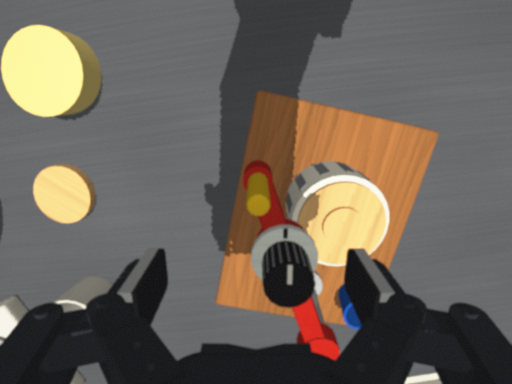

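Peg top shows at (259,205), matching the prediction (259,205), and the knob at (288,285). Next: descend around the peg and narrow the jaws.

Request:
arm_command(moves=[{"rx":0,"ry":0,"rz":0,"x":0,"y":4,"z":0,"gripper":1},{"rx":0,"ry":0,"rz":0,"x":0,"y":8,"z":0,"gripper":1},{"rx":0,"ry":0,"rz":0,"x":0,"y":11.2,"z":0,"gripper":1},{"rx":0,"ry":0,"rz":0,"x":0,"y":11.2,"z":0,"gripper":-0.3},{"rx":0,"ry":0,"rz":0,"x":0,"y":11.2,"z":0,"gripper":-0.3}])

```text
clock: 2.88
position: [0.468, -0.0943, 0.1875]
tool_rot: [-1.568, 0.0, 1.45]
force: [-0.1, -0.4, 1.2]
grip_width: 0.0637
```

```bash
python3 look.py w2; python3 -c "
from h import *
th=np.array([0.2,0.1,0,-.1,-.2,-.33])
for t in th: to((.682-.22*np.cos(t),-.054-.22*np.sin(t),.188))"
```

```text
clock 2.9333 shift cm [-0.34  0.08  0.22] pos [ 0.469  -0.0946  0.1888] rot [-1.571 -0.     1.45 ] q [-0.16  0.36  0.3   2.03 -0.15  0.77  1.68] F [0.5 0.6 0.6] M [-0.02 -0.03  0.05] 0.056519861491927795
clock 2.9333 shift cm [1.78 0.08 0.81] pos [ 0.469  -0.0946  0.1888] rot [-1.571 -0.     1.45 ] q [-0.16  0.36  0.3   2.03 -0.15  0.77  1.68] F [0.5 0.6 0.6] M [-0.02 -0.03  0.05] 0.056519861491927795
clock 2.9333 shift cm [3.94 0.08 1.18] pos [ 0.469  -0.0946  0.1888] rot [-1.571 -0.     1.45 ] q [-0.16  0.36  0.3   2.03 -0.15  0.77  1.68] F [0.5 0.6 0.6] M [-0.02 -0.03  0.05] 0.056519861491927795
clock 2.9333 shift cm [6.14 0.08 1.34] pos [ 0.469  -0.0946  0.1888] rot [-1.571 -0.     1.45 ] q [-0.16  0.36  0.3   2.03 -0.15  0.77  1.68] F [0.5 0.6 0.6] M [-0.02 -0.03  0.05] 0.056519861491927795
clock 2.9333 shift cm [8.34 0.08 1.28] pos [ 0.469  -0.0946  0.1888] rot [-1.571 -0.     1.45 ] q [-0.16  0.36  0.3   2.03 -0.15  0.77  1.68] F [0.5 0.6 0.6] M [-0.02 -0.03  0.05] 0.056519861491927795
clock 2.9333 shift cm [11.16  0.09  0.87] pos [ 0.469  -0.0946  0.1888] rot [-1.571 -0.     1.45 ] q [-0.16  0.36  0.3   2.03 -0.15  0.77  1.68] F [0.5 0.6 0.6] M [-0.02 -0.03  0.05] 0.056519861491927795
```

View pics/w2.png

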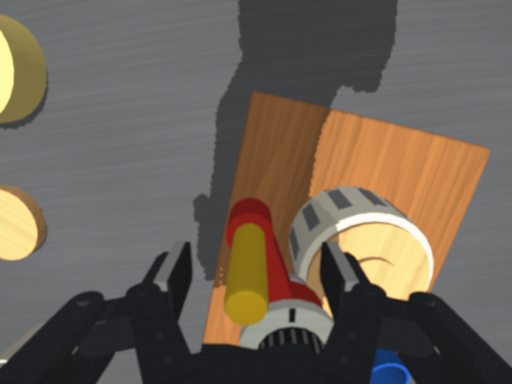

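The peg (245,290) sits between the pads, so I'll swing slowly.

Request:
arm_command(moves=[{"rx":0,"ry":0,"rz":0,"x":0,"y":0,"z":0.3,"gripper":-0.3},{"rx":0,"ry":0,"rz":0,"x":0.4,"y":0,"z":0.4,"gripper":-0.3},{"rx":0,"ry":0,"rz":0,"x":1.2,"y":0,"z":0.7,"gripper":-0.3},{"rx":0,"ry":0,"rz":0,"x":2.0,"y":0,"z":0.9,"gripper":-0.3},{"rx":0,"ry":0,"rz":0,"x":2.8,"y":0,"z":1.0,"gripper":-0.3}])

```text
clock: 3.35
position: [0.4618, -0.0649, 0.1881]
tool_rot: [-1.571, -0.0, 1.449]
force: [-0.5, -0.3, 0.5]
grip_width: 0.03
```

Request:
arm_command(moves=[{"rx":0,"ry":0,"rz":0,"x":0.8,"y":0,"z":0.15,"gripper":-0.3},{"rx":0,"ry":0,"rz":0,"x":1.6,"y":0,"z":0.25,"gripper":-0.3},{"rx":0,"ry":0,"rz":0,"x":2.4,"y":0,"z":0.3,"gripper":-0.3},{"rx":0,"ry":0,"rz":0,"x":3.2,"y":0,"z":0.3,"gripper":-0.3},{"rx":0,"ry":0,"rz":0,"x":4.0,"y":0,"z":0.3,"gripper":-0.3}])

```text
clock: 3.77
position: [0.4639, -0.0251, 0.1876]
tool_rot: [-1.571, 0.0, 1.449]
force: [-0.5, -0.8, -0.2]
grip_width: 0.0298
```

```bash
python3 look.py w3; python3 -c "
from h import *
for t in (-.25,-.33): to((.682-.22*np.cos(t),-.054-.22*np.sin(t),.188))"
```

```text
clock 3.8167 shift cm [ 2.44 -0.05 -0.17] pos [ 0.4642 -0.0236  0.1875] rot [-1.571e+00 -1.000e-03  1.450e+00] q [-0.3   0.34  0.28  2.06 -0.14  0.75  1.52] F [-0.3  3.3 -0.6] M [ 0.12 -0.04 -0.04] 0.029914599548997386
clock 3.8167 shift cm [ 4.18 -0.05 -0.47] pos [ 0.4642 -0.0236  0.1875] rot [-1.571e+00 -1.000e-03  1.450e+00] q [-0.3   0.34  0.28  2.06 -0.14  0.75  1.52] F [-0.3  3.3 -0.6] M [ 0.12 -0.04 -0.04] 0.029914599548997386
```

View pics/w3.png

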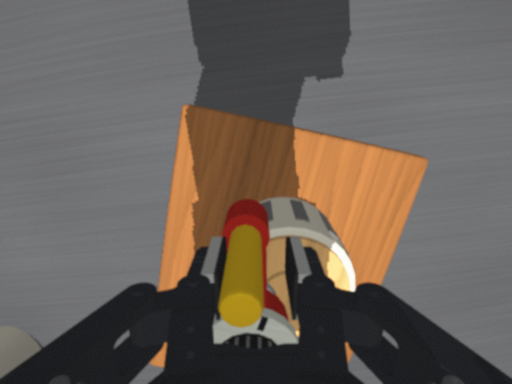

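Request:
arm_command(moves=[{"rx":0,"ry":0,"rz":0,"x":0.8,"y":0,"z":0,"gripper":-0.3},{"rx":0,"ry":0,"rz":0,"x":1.6,"y":0,"z":-0.1,"gripper":-0.3},{"rx":0,"ry":0,"rz":0,"x":2.4,"y":0,"z":-0.2,"gripper":-0.3},{"rx":0,"ry":0,"rz":0,"x":3.0,"y":0,"z":-0.3,"gripper":-0.3},{"rx":0,"ry":0,"rz":0,"x":3.5,"y":0,"z":-0.3,"gripper":-0.3}])

```text
clock: 4.23
position: [0.4715, 0.0092, 0.1876]
tool_rot: [-1.571, -0.0, 1.449]
force: [0.7, 0.2, -0.8]
grip_width: 0.0297
```

Request:
arm_command(moves=[{"rx":0,"ry":0,"rz":0,"x":0.3,"y":0,"z":-0.1,"gripper":-0.3},{"rx":0,"ry":0,"rz":0,"x":0.6,"y":0,"z":-0.1,"gripper":-0.3},{"rx":0,"ry":0,"rz":0,"x":0.9,"y":0,"z":-0.2,"gripper":-0.3},{"rx":0,"ry":0,"rz":0,"x":1.1,"y":0,"z":-0.2,"gripper":-0.3},{"rx":0,"ry":0,"rz":0,"x":1.1,"y":0,"z":-0.2,"gripper":-0.3}])

```text
clock: 4.65
position: [0.4745, 0.0194, 0.1876]
tool_rot: [-1.571, -0.0, 1.449]
force: [0.0, 1.0, -0.0]
grip_width: 0.0299
```

```bash
python3 look.py w4; python3 -c "
from h import *
for t in (-.25,-.33): to((.682-.22*np.cos(t),-.054-.22*np.sin(t),.188))"
```

```text
clock 4.7 shift cm [-1.93 -0.04  0.33] pos [0.4744 0.0192 0.1876] rot [-1.571 -0.     1.449] q [-0.38  0.36  0.27  2.04 -0.14  0.76  1.42] F [-0.4 -0.3 -0.6] M [-0.02 -0.03 -0.04] 0.03006269738478837
clock 4.7 shift cm [-0.19 -0.04  0.03] pos [0.4744 0.0192 0.1876] rot [-1.571 -0.     1.449] q [-0.38  0.36  0.27  2.04 -0.14  0.76  1.42] F [-0.4 -0.3 -0.6] M [-0.02 -0.03 -0.04] 0.03006269738478837
```

View pics/w4.png

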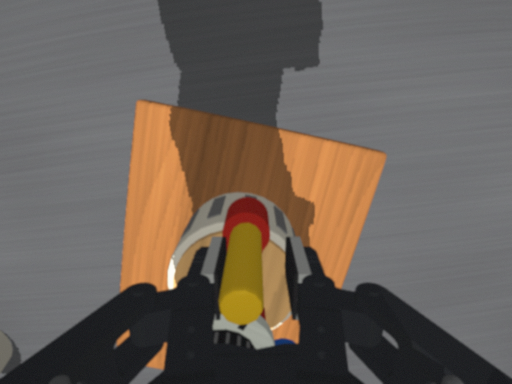

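Request:
arm_command(moves=[{"rx":0,"ry":0,"rz":0,"x":0.15,"y":0,"z":0,"gripper":-0.3},{"rx":0,"ry":0,"rz":0,"x":0.3,"y":0,"z":0,"gripper":-0.3},{"rx":0,"ry":0,"rz":0,"x":0.45,"y":0,"z":0,"gripper":-0.3},{"rx":0,"ry":0,"rz":0,"x":0.45,"y":0,"z":0,"gripper":-0.3}])

```text
clock: 5.03
position: [0.475, 0.0239, 0.1876]
tool_rot: [-1.571, -0.0, 1.449]
force: [0.5, -0.4, -0.7]
grip_width: 0.03
```

Request:
arm_command(moves=[{"rx":0,"ry":0,"rz":0,"x":0.1,"y":0,"z":0,"gripper":-0.3},{"rx":0,"ry":0,"rz":0,"x":0.2,"y":0,"z":0,"gripper":-0.3},{"rx":0,"ry":0,"rz":0,"x":0.2,"y":0,"z":0,"gripper":-0.3}])

```text
clock: 5.28
position: [0.475, 0.0245, 0.1876]
tool_rot: [-1.571, 0.001, 1.448]
force: [0.4, -7.9, 0.3]
grip_width: 0.0301
```

Request:
arm_command(moves=[{"rx":0,"ry":0,"rz":0,"x":0.1,"y":0,"z":0,"gripper":-0.3},{"rx":0,"ry":0,"rz":0,"x":0.2,"y":0,"z":0,"gripper":-0.3},{"rx":0,"ry":0,"rz":0,"x":0.2,"y":0,"z":0,"gripper":-0.3}])

```text
clock: 5.53
position: [0.4751, 0.0247, 0.1876]
tool_rot: [-1.571, 0.003, 1.446]
force: [-0.7, -21.6, 2.3]
grip_width: 0.0298
```

```bash
python3 look.py t5 top; python3 -c "
from h import *
to((.474,.017,.188))
save('t5c',cv2.resize(np.load('t5.npz')['im'][90:240,170:370],None,fx=4,fy=4,interpolation=cv2.INTER_CUBIC))"
```

```text
clock 5.5833 shift cm [-0.77 -0.04  0.02] pos [0.4751 0.0246 0.1876] rot [-1.571  0.003  1.446] q [-0.39  0.36  0.27  2.04 -0.13  0.76  1.4 ] F [ -1.3 -20.7   2.6] M [-4.16  0.21 -0.06] 0.030134504971627323
```

View pics/t5c.png

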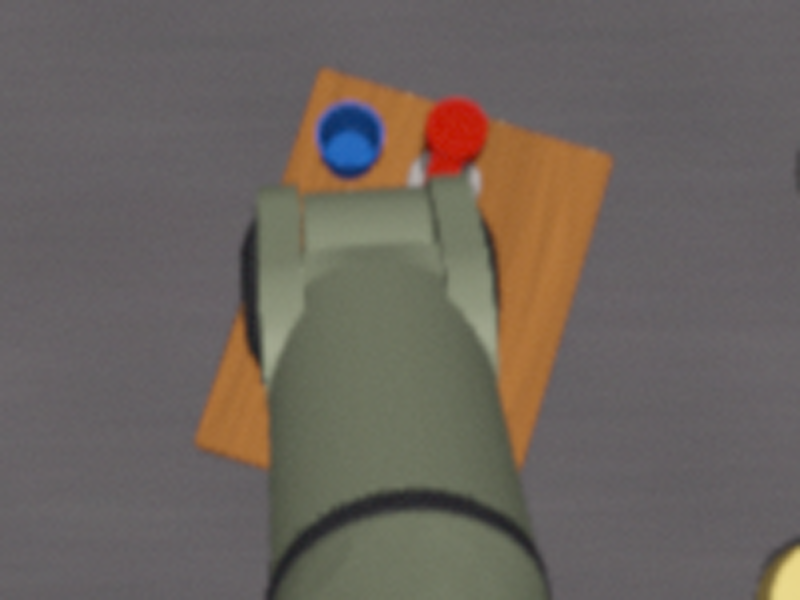

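The arm met its stop at TCP y≈0.0243 (reaction 20 N), and the implied peg position agrees with the predicted home. I'll back off, open and rise.

Request:
arm_command(moves=[{"rx":0,"ry":0,"rz":0,"x":-0.5,"y":0,"z":0,"gripper":-0.3},{"rx":0,"ry":0,"rz":0,"x":-0.95,"y":0,"z":0,"gripper":0.3},{"rx":0,"ry":0,"rz":0,"x":-0.95,"y":-3,"z":0,"gripper":1},{"rx":0,"ry":0,"rz":0,"x":-0.95,"y":-7,"z":0,"gripper":1},{"rx":0,"ry":0,"rz":0,"x":-0.95,"y":-10,"z":0,"gripper":1}])

```text
clock: 6.0
position: [0.4742, 0.0178, 0.2898]
tool_rot: [-1.571, -0.0, 1.449]
force: [1.4, -0.5, 0.9]
grip_width: 0.0765
```

```bash
python3 look.py w6; python3 -c "
from h import *
to((.5495,-.0065,.29),1.45)
print(proj('wrist',[(.4755,.0185,.232),(.5495,-.0065,.222),(.682,-.054,.17),(.55,-.0065,.112)],np.load('w6.npz')['E']))"
```

```text
clock 6.05 shift cm [-1.54  0.5  -7.57] pos [0.4762 0.018  0.2946] rot [-1.577 -0.003  1.448] q [-0.42  0.21  0.31  1.91 -0.08  1.02  1.37] F [1.3 0.  6.7] M [-0.01 -0.11  0.04] 0.08325435215161989
rotvec [ 0.006 -0.002  0.003]
[[256.08994333 213.55259778]
 [236.38143401 297.35748856]
 [214.17114384 370.20970616]
 [242.07374164 237.79041862]]
```

View pics/w6.png

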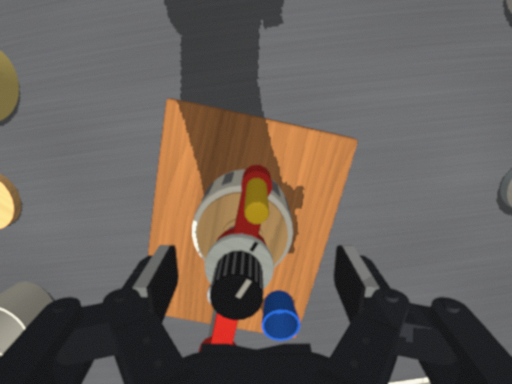

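Request:
arm_command(moves=[{"rx":0,"ry":0,"rz":0,"x":-0.7,"y":0,"z":-3.8,"gripper":1},{"rx":0,"ry":0,"rz":0,"x":-1.5,"y":0,"z":-7.6,"gripper":1},{"rx":0,"ry":0,"rz":0,"x":-1.5,"y":0,"z":-7.6,"gripper":1},{"rx":0,"ry":0,"rz":0,"x":-1.5,"y":0,"z":-7.6,"gripper":1}])

```text
clock: 6.38
position: [0.5487, -0.0067, 0.2867]
tool_rot: [-1.57, 0.001, 1.448]
force: [-0.4, 0.9, -0.7]
grip_width: 0.0857
```

```bash
python3 look.py w7
python3 - <<'E'
from h import *
to((.5495,-.0065,.186),1.45)
z=np.load('w7.npz');E=z['E'];im=z['im'];C=z['C']
print(proj('wrist',[(.4755,.0185,.232),(.5495,-.0065,.222)],E))
g=im.max(2); m=(g<75)&(np.abs(C[...,2]-.222)<.006)&(np.hypot(C[...,0]-.55,C[...,1]+.0065)<.05)
P=C[m]; print(m.sum(),P.mean(0))
top=(np.abs(C[...,2]-.222)<.004)&(np.hypot(C[...,0]-.55,C[...,1]+.0065)<.04)
v,u=np.nonzero(top); (c,r)=cv2.minEnclosingCircle(C[top][:,:2].astype(np.float32)); print(c,r,C[top].mean(0),u.mean(),v.mean())
i2=im.copy(); save('w7c',cv2.resize(im[120:384,130:400],None,fx=2.2,fy=2.2,interpolation=cv2.INTER_CUBIC))
E
```

```text
clock 6.4333 shift cm [-0.   10.09 -0.19] pos [ 0.5477 -0.0062  0.2869] rot [-1.57   0.     1.448] q [-0.34  0.35  0.32  1.75 -0.12  1.06  1.47] F [-0.2  0.4 -0.5] M [-0.01 -0.01 -0.02] 0.0854837342735969
rotvec [-0.001 -0.002 -0.   ]
[[281.02572013  98.45578235]
 [255.35997089 209.62513213]]
2534 [ 0.54963242 -0.00763862  0.22201078]
(0.5506770610809326, -0.007363233715295792) 0.0223862212151289 [ 0.54961268 -0.00717108  0.22212409] 254.45003646973012 209.7199124726477
```

View pics/w7c.png

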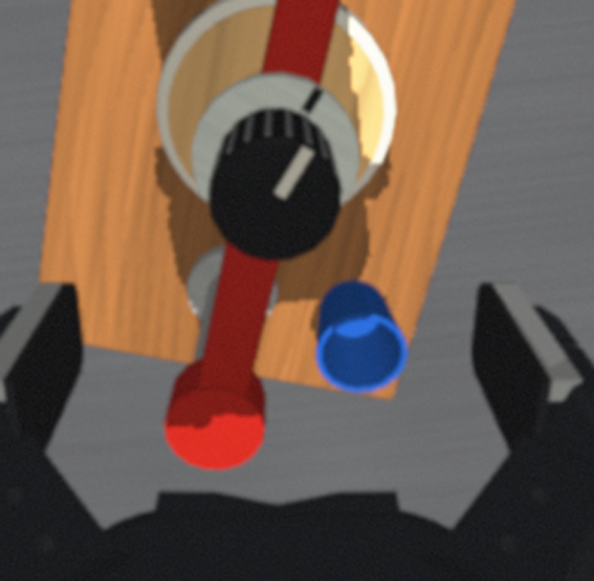

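Knob top at (254,210) gives its axis at (0.550, -0.007), radius 22 mm, with the white line and black mark aligned. I'll descend over it and grip.

Request:
arm_command(moves=[{"rx":0,"ry":0,"rz":0,"x":-0.1,"y":3.5,"z":-0.2,"gripper":1},{"rx":0,"ry":0,"rz":0,"x":-0.1,"y":7,"z":-0.2,"gripper":1},{"rx":0,"ry":0,"rz":0,"x":-0.1,"y":10,"z":-0.2,"gripper":1},{"rx":0,"ry":0,"rz":0,"x":-0.1,"y":10,"z":-0.2,"gripper":1}])

```text
clock: 6.77
position: [0.5465, -0.0067, 0.1833]
tool_rot: [-1.564, 0.001, 1.45]
force: [-1.2, 0.7, -0.2]
grip_width: 0.0855
```

```bash
python3 look.py w8
python3 - <<'E'
from h import *
to((.550,-.007,.186),1.45)
E
```

```text
clock 6.8167 shift cm [ 0.02  0.02 -0.21] pos [ 0.5479 -0.0069  0.1862] rot [-1.566e+00  1.000e-03  1.449e+00] q [-0.3   0.47  0.29  1.86 -0.17  0.84  1.52] F [-0.4  0.2  1.2] M [-0.02 -0.08  0.  ] 0.08534599440211482
rotvec [-0.004 -0.001 -0.001]
```

View pics/w8.png

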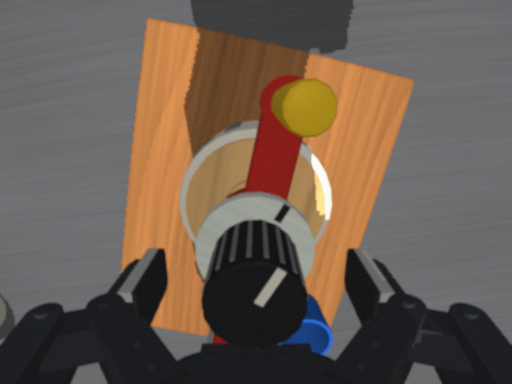

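Request:
arm_command(moves=[{"rx":0,"ry":0,"rz":0,"x":0,"y":0,"z":0,"gripper":0.3},{"rx":0,"ry":0,"rz":0,"x":0,"y":0,"z":0,"gripper":0.3},{"rx":0,"ry":0,"rz":0,"x":0,"y":0,"z":0,"gripper":-0.2},{"rx":0,"ry":0,"rz":0,"x":0,"y":0,"z":0,"gripper":-0.2},{"rx":0,"ry":0,"rz":0,"x":0,"y":0,"z":0,"gripper":-0.2}], squeeze=60)

```text
clock: 7.23
position: [0.5505, -0.0072, 0.1893]
tool_rot: [-1.573, -0.001, 1.449]
force: [-2.9, 1.3, 13.3]
grip_width: 0.0422
```

Request:
arm_command(moves=[{"rx":0,"ry":0,"rz":0,"x":0,"y":0,"z":0,"gripper":-0.2},{"rx":0,"ry":0,"rz":0,"x":0,"y":0,"z":0,"gripper":-0.2}], squeeze=60)

```text
clock: 7.4
position: [0.5505, -0.0072, 0.1893]
tool_rot: [-1.573, -0.001, 1.449]
force: [-4.2, -0.5, 13.3]
grip_width: 0.0424
```

```bash
python3 look.py w9
python3 - <<'E'
from h import *
to((.550,-.007,.186),1.45)
E
```

```text
clock 7.45 shift cm [0.01 0.33 0.06] pos [ 0.5505 -0.0072  0.1893] rot [-1.573e+00 -1.000e-03  1.449e+00] q [-0.3   0.47  0.29  1.85 -0.17  0.84  1.52] F [-2.4  0.2 13.5] M [ 0.    0.62 -0.01] 0.042830788908202855
rotvec [ 0.002 -0.001  0.001]
```

View pics/w9.png

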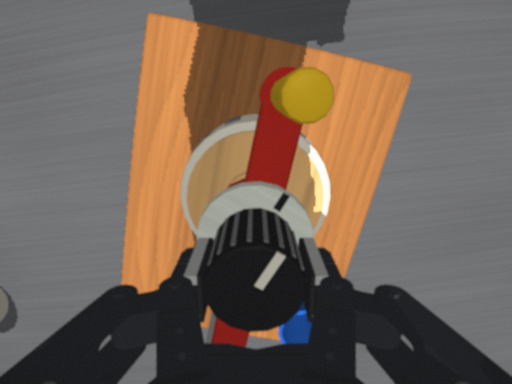

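The jaws hold the knob. To relax the 13 N preload I'll raise 3 mm, then turn.

Request:
arm_command(moves=[{"rx":0,"ry":0,"rz":0,"x":0,"y":-0.3,"z":-0.05,"gripper":-0.2},{"rx":0,"ry":0,"rz":0,"x":0,"y":-0.3,"z":-0.05,"gripper":-0.2}], squeeze=60)

```text
clock: 7.62
position: [0.55, -0.0075, 0.1901]
tool_rot: [-1.57, 0.001, 1.449]
force: [7.7, -2.0, -23.4]
grip_width: 0.0426
```

Request:
arm_command(moves=[{"rx":0,"ry":0.04,"rz":0,"x":0,"y":0,"z":0,"gripper":-0.2},{"rx":0,"ry":0.08,"rz":0,"x":0,"y":0,"z":0,"gripper":-0.2},{"rx":0,"ry":0.12,"rz":0,"x":0,"y":0,"z":0,"gripper":-0.2},{"rx":0,"ry":0.12,"rz":0,"x":0,"y":0,"z":0,"gripper":-0.2}])

```text
clock: 7.95
position: [0.5502, -0.0073, 0.1901]
tool_rot: [-1.571, 0.001, 1.327]
force: [7.4, -1.1, -21.8]
grip_width: 0.0427
```

```bash
python3 look.py w10
python3 - <<'E'
from h import *
to((.550,-.007,.186),1.45)
E
```

```text
clock 8.0 shift cm [0.03 0.41 0.02] pos [ 0.5501 -0.0074  0.1901] rot [-1.571e+00  1.000e-03  1.328e+00] q [-0.33  0.47  0.32  1.85 -0.19  0.85  1.41] F [  6.9  -1.2 -21.5] M [-0.32 -1.45  0.13] 0.042110250303755425
rotvec [-0.    -0.122 -0.001]
```

View pics/w10.png

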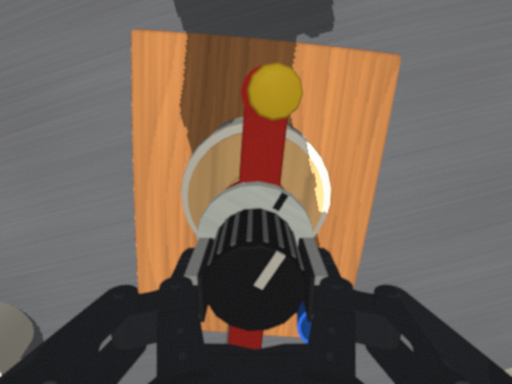

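Moment 0.13 N m matches the collar friction, and in the picture the mark (281,202) still lines up with the white line. I'll relax z and go on.

Request:
arm_command(moves=[{"rx":0,"ry":0.05,"rz":0,"x":0,"y":0.18,"z":0.05,"gripper":-0.2},{"rx":0,"ry":0.1,"rz":0,"x":0,"y":0.18,"z":0.05,"gripper":-0.2},{"rx":0,"ry":0.15,"rz":0,"x":0,"y":0.18,"z":0.05,"gripper":-0.2},{"rx":0,"ry":0.2,"rz":0,"x":0,"y":0.18,"z":0.05,"gripper":-0.2}])

```text
clock: 8.33
position: [0.5505, -0.0071, 0.1897]
tool_rot: [-1.572, -0.001, 1.127]
force: [2.6, -0.4, -1.7]
grip_width: 0.0427
```

Run:
```python
from h import *
to((.550,-.007,.186),1.45)
```

```text
clock 8.3333 shift cm [-0.01  0.37  0.05] pos [ 0.5505 -0.0071  0.1897] rot [-1.572e+00 -1.000e-03  1.127e+00] q [-0.37  0.48  0.37  1.86 -0.23  0.84  1.25] F [ 2.6 -0.4 -1.7] M [-0.07 -0.69  0.05] 0.042707661691178365
rotvec [ 0.002 -0.323  0.001]
```

Request:
arm_command(moves=[{"rx":0,"ry":0.05,"rz":0,"x":0,"y":0,"z":0,"gripper":-0.2},{"rx":0,"ry":0.1,"rz":0,"x":0,"y":0,"z":0,"gripper":-0.2},{"rx":0,"ry":0.16,"rz":0,"x":0,"y":0,"z":0,"gripper":-0.2}])

```text
clock: 8.58
position: [0.5506, -0.007, 0.1897]
tool_rot: [-1.572, -0.002, 0.967]
force: [4.2, 0.8, -2.7]
grip_width: 0.0422
```

```bash
cat > m.py <<'E'
from h import *
import sys
s=bot.observe(); print('t',round(s['clock'],2),'yaw',s['tool_rot'].round(4)[2],'turned',round(1.449-s['tool_rot'][2],3),'F',s['force'].round(1),'M',s['moment'].round(3),'w',round(s['grip_width'],4),'q7',s['qpos'][6].round(2),s['position'].round(4))
E
python3 m.py
```

```text
t 8.58 yaw 0.967 turned 0.482 F [ 4.2  0.8 -2.7] M [ 0.031 -0.866  0.131] w 0.0422 q7 1.11 [ 0.5506 -0.007   0.1897]
```

Request:
arm_command(moves=[{"rx":0,"ry":0.05,"rz":0,"x":0,"y":0,"z":0,"gripper":-0.2},{"rx":0,"ry":0.1,"rz":0,"x":0,"y":0,"z":0,"gripper":-0.2}])

```text
clock: 8.75
position: [0.5507, -0.007, 0.1897]
tool_rot: [-1.572, -0.002, 0.867]
force: [4.2, 0.9, -2.4]
grip_width: 0.0425
```

```bash
python3 m.py
```

```text
t 8.75 yaw 0.8668 turned 0.582 F [ 4.2  0.9 -2.4] M [ 0.089 -0.953  0.126] w 0.0425 q7 1.03 [ 0.5507 -0.007   0.1897]
```

Request:
arm_command(moves=[{"rx":0,"ry":0.05,"rz":0,"x":0,"y":0,"z":0,"gripper":-0.2},{"rx":0,"ry":0.1,"rz":0,"x":0,"y":0,"z":0,"gripper":-0.2}])

```text
clock: 8.92
position: [0.5508, -0.0069, 0.1898]
tool_rot: [-1.572, -0.002, 0.767]
force: [5.9, 0.9, -2.8]
grip_width: 0.0422
```

```bash
python3 m.py
```

```text
t 8.92 yaw 0.767 turned 0.682 F [ 5.9  0.9 -2.8] M [ 0.086 -1.133  0.171] w 0.0422 q7 0.95 [ 0.5508 -0.0069  0.1898]
```

Request:
arm_command(moves=[{"rx":0,"ry":0.05,"rz":0,"x":0,"y":0,"z":0,"gripper":-0.2},{"rx":0,"ry":0.1,"rz":0,"x":0,"y":0,"z":0,"gripper":-0.2}])

```text
clock: 9.08
position: [0.5509, -0.007, 0.1897]
tool_rot: [-1.572, -0.002, 0.667]
force: [5.6, 0.0, -3.2]
grip_width: 0.0419
```

```bash
python3 m.py
```

```text
t 9.08 yaw 0.6669 turned 0.782 F [ 5.6  0.  -3.2] M [-0.045 -1.289  0.138] w 0.0419 q7 0.86 [ 0.5509 -0.007   0.1897]
```

Request:
arm_command(moves=[{"rx":0,"ry":0.05,"rz":0,"x":0,"y":0,"z":0,"gripper":-0.2},{"rx":0,"ry":0.1,"rz":0,"x":0,"y":0,"z":0,"gripper":-0.2}])

```text
clock: 9.25
position: [0.551, -0.007, 0.1898]
tool_rot: [-1.572, -0.003, 0.567]
force: [5.8, -0.0, -3.6]
grip_width: 0.0425
```

```bash
python3 m.py
```

```text
t 9.25 yaw 0.5669 turned 0.882 F [ 5.8 -0.  -3.6] M [-0.02  -1.381  0.105] w 0.0425 q7 0.78 [ 0.551  -0.007   0.1898]
```

Request:
arm_command(moves=[{"rx":0,"ry":0.05,"rz":0,"x":0,"y":0,"z":0,"gripper":-0.2},{"rx":0,"ry":0.1,"rz":0,"x":0,"y":0,"z":0,"gripper":-0.2}])

```text
clock: 9.42
position: [0.5511, -0.007, 0.1898]
tool_rot: [-1.572, -0.003, 0.467]
force: [7.2, -0.6, -4.8]
grip_width: 0.0424
```

```bash
python3 m.py; python3 look.py w11
```

```text
t 9.42 yaw 0.467 turned 0.982 F [ 7.2 -0.6 -4.8] M [-0.127 -1.633  0.131] w 0.0424 q7 0.7 [ 0.5511 -0.007   0.1898]
```

View pics/w11.png

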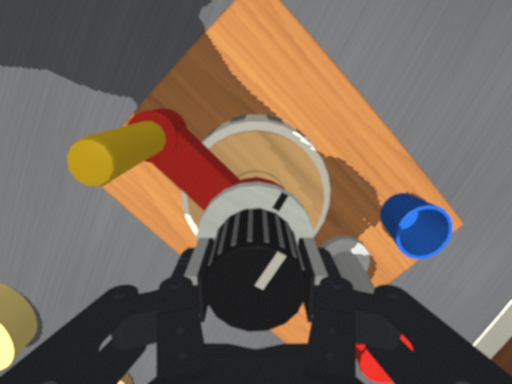

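The mark is still aligned at (281,202) after 0.98 rad, and the torque is friction only. I'll continue.

Request:
arm_command(moves=[{"rx":0,"ry":0.05,"rz":0,"x":0,"y":0,"z":0,"gripper":-0.2},{"rx":0,"ry":0.1,"rz":0,"x":0,"y":0,"z":0,"gripper":-0.2}])

```text
clock: 9.63
position: [0.5512, -0.0071, 0.1898]
tool_rot: [-1.572, -0.003, 0.367]
force: [8.2, -0.9, -5.7]
grip_width: 0.0425
```

```bash
python3 m.py
```

```text
t 9.63 yaw 0.3672 turned 1.082 F [ 8.2 -0.9 -5.7] M [-0.153 -1.751  0.137] w 0.0425 q7 0.62 [ 0.5512 -0.0071  0.1898]
```

Request:
arm_command(moves=[{"rx":0,"ry":0.05,"rz":0,"x":0,"y":0,"z":0,"gripper":-0.2},{"rx":0,"ry":0.1,"rz":0,"x":0,"y":0,"z":0,"gripper":-0.2}])

```text
clock: 9.8
position: [0.5513, -0.0071, 0.1898]
tool_rot: [-1.572, -0.003, 0.267]
force: [9.1, -1.2, -5.7]
grip_width: 0.0421
```

```bash
python3 m.py
```

```text
t 9.8 yaw 0.267 turned 1.182 F [ 9.1 -1.2 -5.7] M [-0.24  -1.913  0.129] w 0.0421 q7 0.54 [ 0.5513 -0.0071  0.1898]
```

Request:
arm_command(moves=[{"rx":0,"ry":0.05,"rz":0,"x":0,"y":0,"z":0,"gripper":-0.2},{"rx":0,"ry":0.1,"rz":0,"x":0,"y":0,"z":0,"gripper":-0.2}])

```text
clock: 9.97
position: [0.5514, -0.0071, 0.1898]
tool_rot: [-1.571, -0.004, 0.167]
force: [10.3, -1.4, -5.7]
grip_width: 0.0422
```

```bash
python3 m.py
```

```text
t 9.97 yaw 0.1669 turned 1.282 F [10.3 -1.4 -5.7] M [-0.264 -2.065  0.143] w 0.0422 q7 0.46 [ 0.5514 -0.0071  0.1898]
```

Request:
arm_command(moves=[{"rx":0,"ry":0.05,"rz":0,"x":0,"y":0,"z":0,"gripper":-0.2},{"rx":0,"ry":0.1,"rz":0,"x":0,"y":0,"z":0,"gripper":-0.2}])

```text
clock: 10.13
position: [0.5515, -0.0072, 0.1898]
tool_rot: [-1.571, -0.004, 0.067]
force: [10.2, -2.4, -7.3]
grip_width: 0.0424
```

```bash
python3 m.py
```

```text
t 10.13 yaw 0.0669 turned 1.382 F [10.2 -2.4 -7.3] M [-0.388 -2.27   0.159] w 0.0424 q7 0.37 [ 0.5515 -0.0072  0.1898]
```

Request:
arm_command(moves=[{"rx":0,"ry":0.05,"rz":0,"x":0,"y":0,"z":0,"gripper":-0.2},{"rx":0,"ry":0.1,"rz":0,"x":0,"y":0,"z":0,"gripper":-0.2}])

```text
clock: 10.3
position: [0.5516, -0.0072, 0.1898]
tool_rot: [-1.571, -0.004, -0.033]
force: [10.4, -2.6, -7.1]
grip_width: 0.0425
```

```bash
python3 m.py
```

```text
t 10.3 yaw -0.033 turned 1.482 F [10.4 -2.6 -7.1] M [-0.456 -2.473  0.192] w 0.0425 q7 0.29 [ 0.5516 -0.0072  0.1898]
```

Request:
arm_command(moves=[{"rx":0,"ry":0.05,"rz":0,"x":0,"y":0,"z":0,"gripper":-0.2},{"rx":0,"ry":0.1,"rz":0,"x":0,"y":0,"z":0,"gripper":-0.2}])

```text
clock: 10.47
position: [0.5517, -0.0073, 0.1899]
tool_rot: [-1.571, -0.004, -0.133]
force: [11.2, -2.2, -7.4]
grip_width: 0.0425
```

```bash
python3 m.py; python3 look.py w12
```

```text
t 10.47 yaw -0.1331 turned 1.582 F [11.2 -2.2 -7.4] M [-0.594 -2.617  0.159] w 0.0425 q7 0.21 [ 0.5517 -0.0073  0.1899]
```

View pics/w12.png

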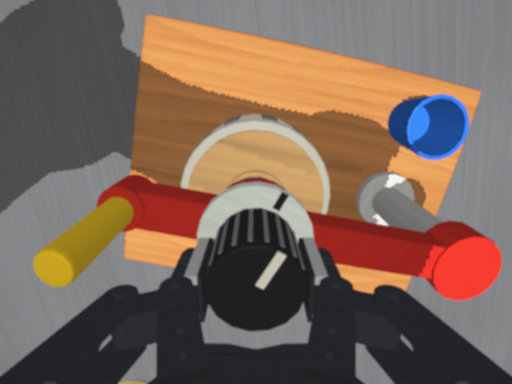

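Aligned still at 1.58 rad. The stop must come before about 1.7, so I'm using smaller steps.

Request:
arm_command(moves=[{"rx":0,"ry":0.03,"rz":0,"x":0,"y":0,"z":0,"gripper":-0.2},{"rx":0,"ry":0.06,"rz":0,"x":0,"y":0,"z":0,"gripper":-0.2}])

```text
clock: 10.68
position: [0.5517, -0.0073, 0.1898]
tool_rot: [-1.57, -0.004, -0.192]
force: [12.7, -3.0, -7.6]
grip_width: 0.0427
```

```bash
python3 m.py
```

```text
t 10.68 yaw -0.1919 turned 1.641 F [12.7 -3.  -7.6] M [-0.662 -2.666  0.102] w 0.0427 q7 0.17 [ 0.5517 -0.0073  0.1898]
```

Request:
arm_command(moves=[{"rx":0,"ry":0.03,"rz":0,"x":0,"y":0,"z":0,"gripper":-0.2},{"rx":0,"ry":0.06,"rz":0,"x":0,"y":0,"z":0,"gripper":-0.2}])

```text
clock: 10.85
position: [0.5518, -0.0073, 0.1899]
tool_rot: [-1.57, -0.005, -0.252]
force: [12.1, -2.5, -8.2]
grip_width: 0.0429
```

```bash
python3 m.py
```

```text
t 10.85 yaw -0.2521 turned 1.701 F [12.1 -2.5 -8.2] M [-0.664 -2.762  0.167] w 0.0429 q7 0.12 [ 0.5518 -0.0073  0.1899]
```

Request:
arm_command(moves=[{"rx":0,"ry":0.03,"rz":0,"x":0,"y":0,"z":0,"gripper":-0.2},{"rx":0,"ry":0.06,"rz":0,"x":0,"y":0,"z":0,"gripper":-0.2}])

```text
clock: 11.02
position: [0.5518, -0.0074, 0.1899]
tool_rot: [-1.57, -0.005, -0.312]
force: [12.3, -2.6, -8.4]
grip_width: 0.0422
```

```bash
python3 m.py
```

```text
t 11.02 yaw -0.3119 turned 1.761 F [12.3 -2.6 -8.4] M [-0.555 -2.9    0.337] w 0.0422 q7 0.07 [ 0.5518 -0.0074  0.1899]
```

Torque is rising (0.34), so the collar stopped near 1.70. The click should come around 2.02–2.13.

Request:
arm_command(moves=[{"rx":0,"ry":0.04,"rz":0,"x":0,"y":0,"z":0,"gripper":-0.2},{"rx":0,"ry":0.08,"rz":0,"x":0,"y":0,"z":0,"gripper":-0.2}])

```text
clock: 11.18
position: [0.5518, -0.0073, 0.1899]
tool_rot: [-1.569, -0.005, -0.392]
force: [13.2, -2.0, -8.6]
grip_width: 0.0421
```

```bash
python3 m.py
```

```text
t 11.18 yaw -0.3922 turned 1.841 F [13.2 -2.  -8.6] M [-0.681 -2.876  0.334] w 0.0421 q7 0.01 [ 0.5518 -0.0073  0.1899]
```

Request:
arm_command(moves=[{"rx":0,"ry":0.04,"rz":0,"x":0,"y":0,"z":0,"gripper":-0.2},{"rx":0,"ry":0.08,"rz":0,"x":0,"y":0,"z":0,"gripper":-0.2}])

```text
clock: 11.35
position: [0.5519, -0.0073, 0.1899]
tool_rot: [-1.569, -0.005, -0.472]
force: [12.8, -3.8, -8.7]
grip_width: 0.0422
```

```bash
python3 m.py; python3 look.py w13
```

```text
t 11.35 yaw -0.4723 turned 1.921 F [12.8 -3.8 -8.7] M [-0.804 -2.927  0.141] w 0.0422 q7 -0.06 [ 0.5519 -0.0073  0.1899]
```

View pics/w13.png

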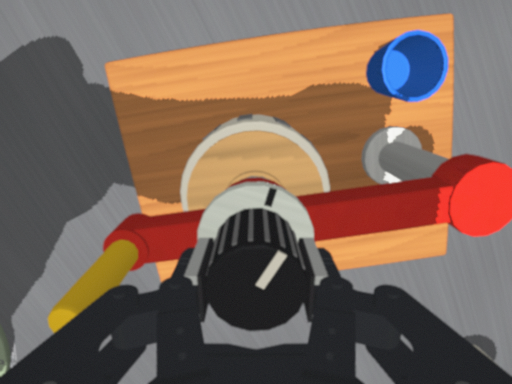

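The collar mark now lags at (270,197) and the torque is past its peak. I'm carrying on toward the snap.

Request:
arm_command(moves=[{"rx":0,"ry":0.04,"rz":0,"x":0,"y":0,"z":0,"gripper":-0.2},{"rx":0,"ry":0.08,"rz":0,"x":0,"y":0,"z":0,"gripper":-0.2}])

```text
clock: 11.57
position: [0.5519, -0.0074, 0.1899]
tool_rot: [-1.569, -0.004, -0.552]
force: [12.6, -3.3, -8.9]
grip_width: 0.0421
```

```bash
python3 m.py
```

```text
t 11.57 yaw -0.5523 turned 2.001 F [12.6 -3.3 -8.9] M [-0.903 -2.98   0.01 ] w 0.0421 q7 -0.12 [ 0.5519 -0.0074  0.1899]
```

Request:
arm_command(moves=[{"rx":0,"ry":0.04,"rz":0,"x":0,"y":0,"z":0,"gripper":-0.2},{"rx":0,"ry":0.08,"rz":0,"x":0,"y":0,"z":0,"gripper":-0.2}])

```text
clock: 11.73
position: [0.5518, -0.0075, 0.1899]
tool_rot: [-1.569, -0.004, -0.633]
force: [12.9, -3.2, -8.1]
grip_width: 0.0424
```

```bash
python3 m.py
```

```text
t 11.73 yaw -0.6329 turned 2.082 F [12.9 -3.2 -8.1] M [-1.108 -2.953 -0.12 ] w 0.0424 q7 -0.18 [ 0.5518 -0.0075  0.1899]
```

Request:
arm_command(moves=[{"rx":0,"ry":0.02,"rz":0,"x":0,"y":0,"z":0,"gripper":-0.2},{"rx":0,"ry":0.04,"rz":0,"x":0,"y":0,"z":0,"gripper":-0.2}])

```text
clock: 11.9
position: [0.5519, -0.0076, 0.1899]
tool_rot: [-1.568, -0.004, -0.672]
force: [13.1, -4.5, -8.4]
grip_width: 0.0423
```

```bash
python3 m.py; python3 look.py w14; python3 m.py
```

```text
t 11.9 yaw -0.6719 turned 2.121 F [13.1 -4.5 -8.4] M [-1.147 -3.012  0.011] w 0.0423 q7 -0.22 [ 0.5519 -0.0076  0.1899]
t 11.95 yaw -0.6735 turned 2.122 F [12.7 -3.9 -6.9] M [-1.186 -2.938  0.044] w 0.0427 q7 -0.22 [ 0.5519 -0.0076  0.1898]
```

View pics/w14.png

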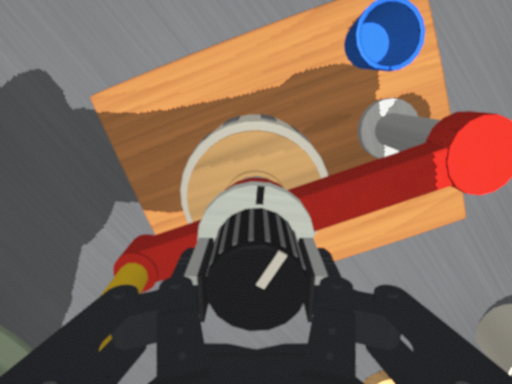

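Torque is back to about 0, with the mark at (260,195), at the clicked rest position. I'll relieve the small preload, open, then rise.

Request:
arm_command(moves=[{"rx":0,"ry":0,"rz":0,"x":0.08,"y":0.05,"z":0.03,"gripper":-0.2},{"rx":0,"ry":0,"rz":0,"x":0.08,"y":0.05,"z":0.03,"gripper":0.3},{"rx":0,"ry":0,"rz":0,"x":0.08,"y":0.05,"z":0.03,"gripper":0.8},{"rx":0,"ry":0,"rz":0,"x":0.08,"y":0.05,"z":0.03,"gripper":0.8},{"rx":0,"ry":0,"rz":0,"x":0.08,"y":0.05,"z":0.03,"gripper":0.8}])

```text
clock: 12.37
position: [0.5504, -0.0073, 0.1884]
tool_rot: [-1.571, 0.0, -0.671]
force: [0.2, -0.0, 0.3]
grip_width: 0.0766
```

```bash
python3 m.py; python3 look.py w15; python3 m.py
```

```text
t 12.37 yaw -0.671 turned 2.12 F [ 0.2 -0.   0.3] M [-0.086  0.018  0.003] w 0.0766 q7 -0.21 [ 0.5504 -0.0073  0.1884]
t 12.42 yaw -0.671 turned 2.12 F [-0.5 -0.1 -0.5] M [ 0.003 -0.021 -0.011] w 0.0769 q7 -0.21 [ 0.5504 -0.0074  0.1884]
```

View pics/w15.png

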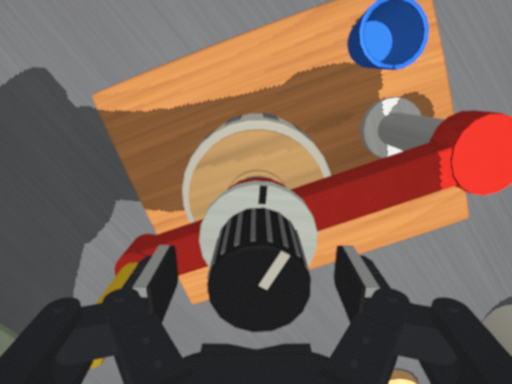

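Released, and the offset held. Next: rise and measure the offset from above.

Request:
arm_command(moves=[{"rx":0,"ry":0,"rz":0,"x":0,"y":-3,"z":0,"gripper":0.8},{"rx":0,"ry":0,"rz":0,"x":0,"y":-7,"z":0,"gripper":0.8},{"rx":0,"ry":0,"rz":0,"x":0,"y":-11,"z":0,"gripper":0.8},{"rx":0,"ry":0,"rz":0,"x":0,"y":-14,"z":0,"gripper":0.8},{"rx":0,"ry":0,"rz":0,"x":0,"y":-14,"z":0,"gripper":0.8}])

```text
clock: 12.83
position: [0.5522, -0.0082, 0.3336]
tool_rot: [-1.566, -0.004, -0.671]
force: [0.1, -0.7, -0.3]
grip_width: 0.077
```

Request:
arm_command(moves=[{"rx":0,"ry":0,"rz":0,"x":0,"y":0,"z":0,"gripper":0.8},{"rx":0,"ry":0,"rz":0,"x":0,"y":0,"z":0,"gripper":0.8}])

```text
clock: 13.0
position: [0.5503, -0.0072, 0.3278]
tool_rot: [-1.571, 0.001, -0.671]
force: [0.2, 0.2, -0.4]
grip_width: 0.0768
```

```bash
python3 m.py; python3 look.py w16
python3 - <<'E'
from h import *
z=np.load('w16.npz'); im=z['im']
save('w16c',cv2.resize(im[110:310,130:390],None,fx=3,fy=3,interpolation=cv2.INTER_CUBIC))
E
```

```text
t 13.0 yaw -0.6706 turned 2.12 F [ 0.2  0.2 -0.4] M [ 0.029 -0.005  0.006] w 0.0768 q7 -0.34 [ 0.5503 -0.0072  0.3278]
```

View pics/w16c.png

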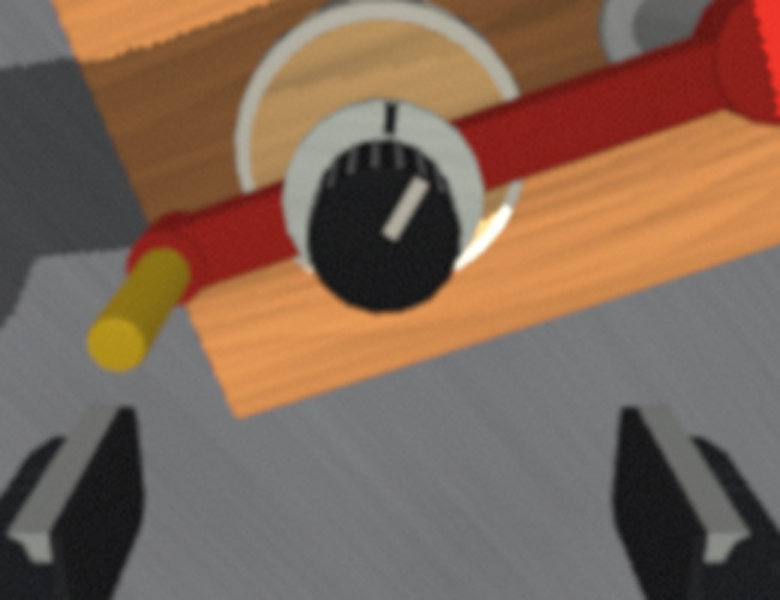

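Run:
```python
from h import *
z=np.load('w16.npz'); E=z['E']
f=lambda u,v,h: ray('wrist',130+(u+.5)/3-.5,110+(v+.5)/3-.5,E,h)[:2]
a,b,c,d=f(391,238,.222),f(422,181,.222),f(389,131,.176),f(392,105,.176)
k=f(383,232,.222); o=np.array([.5503,-.0072]); print('knob',k,'peg',f(117,344,.232))
an=lambda p,q:np.arctan2(*(q-p)[::-1])
L,Mk,M2=an(a,b),an(c,d),an(k,(c+d)/2); print('line',L,'mark',Mk,M2,'ahead',Mk-L,M2-L)
h=np.array([.682,-.054]);p=f(117,344,.232);print('arm',np.arctan2(*(h-p)[::-1]),np.arctan2(*(h-k)[::-1]))
```

```text
knob [ 0.55269086 -0.00511652] peg [0.4758701  0.01783365]
line 0.4245466369517142 mark 0.790379511428402 0.7957606688741057 ahead 0.36583287447668783 0.3712140319223915
arm -0.33532656971916 -0.3614295023782566
```

The hand measurement gives 0.37 rad ahead where 0.43 is expected. I'll check the method's bias on the before-turn picture by segmenting both.

```bash
cat > ang.py <<'E'
from h import *
import sys
def run(n,kc=np.array([.5503,-.0072])):
    z=np.load(n+'.npz'); E=z['E']; im=z['im'].astype(int); H,W=384,512
    m=bot.camera_model('wrist'); v,u=np.mgrid[0:H,0:W]
    pp=cv2.undistortPoints(np.stack([u,v],-1).reshape(-1,1,2).astype(float),K(m),np.array(m['dist_coeffs'])).reshape(H,W,2)
    D=np.dstack([pp,np.ones((H,W))])@E[:3,:3].T
    def pl(h): return E[:2,3]+D[...,:2]*((h-E[2,3])/D[...,2])[...,None]
    g=im.mean(2)
    A=pl(.222); A0=A-kc; r=np.hypot(A0[...,0],A0[...,1])
    wl=(r<.019)&(g>90)
    # knob circle centre: dark pixels near
    B=pl(.176)-kc; rb=np.hypot(B[...,0],B[...,1])
    C=z['C']; oncol=np.abs(C[...,2]-.176)<.006
    bm=(rb<.0325)&(rb>.0225)&(g<85)&oncol
    def sub(mask,P,wt):
        Q=P[mask];w=wt[mask];c=(Q*w[:,None]).sum(0)/w.sum();e,V=np.linalg.eigh(((Q-c)*w[:,None]).T@(Q-c)/w.sum());return c,V[:,1],np.sqrt(e)
    c1,d1,e1=sub(wl,A0,g-60); c2,d2,e2=sub(bm,B,110-g)
    a1=np.arctan2(d1[1],d1[0]);a2=np.arctan2(d2[1],d2[0])
    wrap=lambda x:(x+np.pi/2)%np.pi-np.pi/2
    print(n,wl.sum(),bm.sum(),'line c',c1,'mark c',c2,'sd',e1,e2,'\n line',a1,'c-angle',np.arctan2(c1[1],c1[0]),'mark',a2,'c-angle',np.arctan2(c2[1],c2[0]),'ahead by axes',wrap(a2-a1),'by centre/axis',wrap(np.arctan2(c2[1],c2[0])-a1))
for n in sys.argv[1:]: run(n)
E
python3 ang.py w7 w16 w8 w15
```

```text
w7 153 43 line c [-0.00832004  0.00682726] mark c [-0.02132733  0.01689193] sd [0.00120467 0.00481769] [0.00082003 0.00253858] 
 line 2.493211170843428 c-angle 2.4544283502676225 mark 2.4935558890639964 c-angle 2.471729311178713 ahead by axes 0.000344718220568474 by centre/axis -0.021481859664715053
w16 116 24 line c [0.01059992 0.00331608] mark c [0.01939944 0.01963951] sd [0.00125295 0.00465917] [0.00068596 0.00238251] 
 line -2.751180311040268 c-angle 0.30319448560413864 mark 0.8064041191381717 c-angle 0.791547547449452 ahead by axes 0.4159917765886467 by centre/axis 0.4011352048999264
w8 430 119 line c [-0.00811739  0.00690491] mark c [-0.02122187  0.0169268 ] sd [0.00119825 0.00490962] [0.00092912 0.0026604 ] 
 line 2.4966529646423106 c-angle 2.4367318137733496 mark 2.4902922089332677 c-angle 2.4683100630275385 ahead by axes -0.00636075570904282 by centre/axis -0.028342901614772043
w15 417 105 line c [0.01057295 0.00310495] mark c [0.01928658 0.01937371] sd [0.00124297 0.00468689] [0.00083607 0.002635  ] 
 line -2.7496956774460815 c-angle 0.2856389977531772 mark 0.8227514154022153 c-angle 0.7876519975751032 ahead by axes 0.4308544392585034 by centre/axis 0.3957550214313912
```

Relative to the before-turn pictures the offset is 0.42–0.44 rad, so the clutch sits at its clicked rest. The arm is home (-0.335 measured against about -0.33 expected). Handing in.

```bash
python3 -c "
from h import *
to((.55,-.007,.33)); print(bot.job_done())"
```

```text
clock 13.05 shift cm [-0.02 -0.26  0.01] pos [ 0.5501 -0.0072  0.3274] rot [-1.572e+00  1.000e-03 -6.710e-01] q [-0.78  0.47  1.    1.71 -0.42  1.2  -0.34] F [-0.6  0.4 -0.9] M [-0.01  0.    0.01] 0.07676915768632869
the job is handed in; nothing more can be done
None
```

The job is handed in at 13 s of the 67 s allowed; no verdict is reported. The red arm is home, the knob has clicked over once, and the gripper is clear of the press.

**Swing:** I pushed the yellow peg slowly with the jaws around it but not gripping, until the arm met its stop. The contact force rose to about 21 N there.

**Knob:** I gripped the knob and turned it 2.12 rad clockwise in small steps while reading the torque.
- The torque stayed near 0.13 N m (collar friction) until about 1.70 rad, where the collar stopped.
- It then rose to about 0.34 N m, fell through zero, went slightly negative at the snap, and came back to about 0. I stopped there, let go and rose.

**Last checks:**
- **Knob ahead of collar:** 0.42–0.44 rad, measured against pictures taken before the turn (need above 0.36, limit 0.6). A first reading by eye gave only 0.37. Segmenting the marks gave 0.40–0.43 without the before-turn reference, so I trust the higher figures.
- **Red arm:** within about 0.01 rad of its expected home direction. A cruder reading through the knob gave 0.03 rad.
- **Foot:** I did not see it directly. That it is down is inferred from the collar stopping.
- **Other objects:** the robot did not touch them as far as the forces and pictures show. I took no separate final picture of all of them.

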